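Present a sample vial to the code reader

ROBOT

A 6-joint arm with a two-finger parallel gripper is mounted at the origin on the work surface. World frame = base frame: x ahead of the robot, y to its left, z up, the work surface at z = 0. Lengths are in m, angles in degrees, forces in N, time in s.
With the tool pointing down it reaches from about 0.25 to 0.725 m from the base axis. Payload 9.7 kg.
Tool frame: the origin (TCP) lies midway between the tips of the shut fingers; the grasp point (between the pads) lies 19 mm behind it; z points along the fingers, y is the line along which they close (so a half turn about z gives the same grasp; the last joint's range is limited). The gripper opens to 85 mm and grips with 20 to 120 N. Pads are 22 mm wide; open, the fingers measure 114 mm over their backs; the gripper's body (76 mm by 85 mm) begins 54 mm behind the grasp point. The pads swing forward as they close: fully open they stand 13 mm farther back than shut.
Start: joints at [-76.375, 4.979, 10.078, 95.1, 0, 90], TCP at [0.13, -0.535, 0.231] pointing down, gripper open.
Joint ranges: [-179.16, 179.16], [-48.56, 103.87], [-65.8, 70.77], [-126.05, 130.52], [-82.76, 87.17], [-180, 180]. Speed limits (degrees/s): [127.2, 127.2, 147.25, 180, 180, 180].

INTERFACE

Orientations are given as [roll, pitch, yaw] about the fixed x, y, z axes, in that order (R = Rz(yaw) Ry(pitch) Rx(roll)).
In Python, from workcell import readout, imaging, bot, spotter gives the robot as it stands.
- The arm moves only by the shell command python3 -m jog 'ROWS' [FORCE]. ROWS is JSON, a list of rows, each an object with "rotation": the turn, a rotation vector about the world's x, y, z in degrees, a list of three; "translation": the shift along the world's x, y, z in mm, a list of three; "grip": the finger opening in mm, from 0 to 85.4. In form: [{"rotation": [wx, wy, wz], "translation": [dx, dy, dz], "grip": grip}, ...]. A call has 1 to 20 rows; each row is the pose to reach, as a shift and turn from the pose commanded when the call began; what a row does not reach only later rows make up. A row lasts 1/10 s, in which the tool goes at most 50 mm and 8.59 degrees, less where a joint would pass 70% of its speed; a pose out of reach is approached as far as the arm can. A call with a gripper value outside its range is refused whole. The fingers move at their own pace and stop on an object; FORCE is the grip in N (left out, the last holds). Time passes only in rows, so rows that repeat a pose let the fingers close. It gives the time, the measured TCP pose, the force, the opening and the grip force at its end, in the units of the state.
- readout.get_obs(): the state, without advancing time (a new reading comes with each control period).
- imaging.camera(name): name is "scene" or "top"; returns (picture, depth): 384x512x3 uint8, red, green, blue; 384x512 float32, m along the optical axis (not along the pixel's ray), 0 where there is no reading.
- imaging.camera_info(name): a dict with "vertical_fov" (degrees; the focal length in pixels is half the picture's height over the tangent of half this angle, whatever the lens; pixels are square), "cx", "cy" (the principal point, pixels), "extrinsics" (4x4, takes a point from camera to world coordinates). Camera axes: x right, y down, z forward; pixel columns grow to the right and rows downward; lengths in m; the calibration is good to about 2 mm. A picture is of the moment at which its call begins. camera_info takes no time and is no camera call.
- bot.job_done(): hands the job in; it is judged then, once.
Trained networks look in the newest picture that a camera, given by its name, has taken for a name from the list of things; names that differ only in an ending like _2 or _b are one class to them, and where a whole thing is asked for, a point or a joint stands for the part that bears it (a point fixed in the world has none). Each returns a list of dicts, best first, with "confidence" (0 to 1); they miss things now and then, are a little off and sometimes report something else, mostly with a low value. They report only what shows in the picture. A call takes as long as a camera call. They do not tell look-alikes from the thing itself.
- spotter.spot_in(camera, target): "box" ([centre column, centre row, width, height] in pixels, round what is visible of it).
- spotter.mark_of(camera, target): "uv" ([column, row] in pixels: a listed point, or the origin of a listed thing).
The state is a dict: "time": time; "q": joint angles; "qd": joint speeds; "joint_efforts": joint torques, N m; "ee_pos": TCP position; "tcp_rot": TCP orientation; "wrist_force": force on the tool from outside, world axes, zero at the start; "torque": the same for the moment, N m; "opening": finger opening in m; "grasp_force": force on a finger pad.
Only numpy, scipy, OpenCV 4.12 (cv2) and the standard library are available. Lean on these libraries where they do the work, as an engineer would, in place of code of your own. Each camera call takes 0.05 s, during which the arm holds its last target. There are 200 camera calls.

TASK

The white sample vial lies on the blue mat with its code facing the wrong way: roll it along the mat until its red stripe is on top (so that the code faces down) before you lift it. Then carry it over the yellow rack of standing vials to the code reader, and finish while still holding it level, lengthwise above the middle of the reader's green window, red stripe up, with about a centimetre of air between vial and glass. Never let the vial touch the reader, and leave the standing vials, jar, beaker and bottle undisturbed.

Things in the scene. Friction and masses are not known exactly. Their poses are not given: they have to be found in the camera images.
- vial: White closed vial, 28 mm diameter, 98 mm long, 30 to 56 g, lying loose on the mat. Origin on its axis at mid-length, 14 mm above what it lies on; x along it to the green cap (24 mm diameter, last 19 mm); z out through the red stripe; dark code patch on the other side, at -z. Stripe starts 1.3 rad off the top, towards the vial's own right seen along x. Grip it near mid-length.
- stripe (a point): Point on the vial's surface in the middle of the red stripe, 14 mm from the origin along the vial's z (stripe 11 mm wide, 72 mm long). Rolling: the vial rolls easily and stays where left; shut fingertips resting on its top (about 2 N) and drawn across roll it without slip, vial moving half the tip travel (24 mm of tip travel turns it 0.86 rad).
- mat: Blue mat on the bench under the vial, 340 x 360 mm (x, y) and 3 mm thick, fixed; its origin is the centre of its underside, so its top is at height 3 mm.
- reader: Code reader, a fixed light-grey box with a green band, 140 mm (its x) x 100 mm (its y) and 50 mm high, a black frame on top with a green glass window in its middle. Origin at the centre of its underside, z up. The window's long side is along its x axis.
- window (a point): Centre of the reader's green glass window (104 mm along the reader's x, 36 mm along its y), on the glass surface 50 mm above the bench; same axes as the reader.
- rack: Fixed yellow plastic rack with open square pockets, 220 mm (its x) x 76 mm (its y) x 50 mm high, standing between the mat and the reader, with four brown vials standing in it. Origin at the centre of its underside, z up. The vials rise to 100 mm above the bench.
- rackvial1: One of four brown vials, 28 mm in diameter and 96 mm tall, standing loose in a pocket of the rack; origin at the centre of its underside, z up. Not to be disturbed.
- rackvial2: One of four brown vials, 28 mm in diameter and 96 mm tall, standing loose in a pocket of the rack; origin at the centre of its underside, z up. Not to be disturbed.
- rackvial3: One of four brown vials, 28 mm in diameter and 96 mm tall, standing loose in a pocket of the rack; origin at the centre of its underside, z up. Not to be disturbed.
- rackvial4: One of four brown vials, 28 mm in diameter and 96 mm tall, standing loose in a pocket of the rack; origin at the centre of its underside, z up. Not to be disturbed.
- jar: Brown jar, 70 mm in diameter, 90 mm tall, loose on the bench beyond the rack; origin at the centre of its underside. Not to be disturbed.
- beaker: Glass beaker, 70 mm in diameter, 90 mm tall, loose on the bench beyond the mat; origin at the centre of its underside. Not to be disturbed.
- bottle: White bottle with a blue cap, 72 mm in diameter, 160 mm tall, loose at the left side of the bench; origin at the centre of its underside. Not to be disturbed.
Things that resemble listed ones, but are neither listed nor needed, are in the scene too. Leave any pink look-alike of the vial alone. Leave any purple look-alike of the reader alone.

How it is judged:
By the outcome, as a careful person would: the job done as asked, in the order asked, and still so for the second after the job is handed in, while the arm keeps its last pose, push and grip.
It also fails if it takes over 58 s, if anything falls off the work surface, if the arm or the gripper's body presses on something with over 40 N, if the wrist force passes 120 N, or if a joint passes its speed limit or range.

## Working session

There is one attempt and no reset: what is moved stays moved. The work goes in short steps, Python scripts to look and compute and a shell command to move; the robot and the scene stay as the last step left them, time stands still between calls to the robot, and variables do not carry over. Pictures are saved under pics/ and viewed, at most 10 in all, crops included, and the job is handed in when it is done.

```bash
mkdir -p pics; cat > h.py <<'E'
import numpy as np, cv2
from workcell import readout, imaging, bot, spotter
def cam(n):
    p,d=imaging.camera(n); return p,d,imaging.camera_info(n)
def ray(i,uv):
    f=192/np.tan(np.radians(i["vertical_fov"]/2)); E=np.array(i["extrinsics"])
    v=E[:3,:3]@np.array([(uv[0]-i["cx"])/f,(uv[1]-i["cy"])/f,1]); return E[:3,3],v
def at_z(i,uv,z):
    o,v=ray(i,uv); return o+v*(z-o[2])/v[2]
def cloud(i,d):
    f=192/np.tan(np.radians(i["vertical_fov"]/2)); E=np.array(i["extrinsics"])
    v,u=np.mgrid[:384,:512]; P=np.stack([(u-i["cx"])/f*d,(v-i["cy"])/f*d,d],-1)
    return P@E[:3,:3].T+E[:3,3]
E
python3 - <<'E'
from h import *
np.set_printoptions(precision=3,suppress=True)
ims=[]
for n in("top","scene"):
    p,d,i=cam(n); ims.append(p); np.savez(f"/tmp/{n}.npz",p=p,d=d)
    print(n,i)
    for t,z in [("vial",.017),("stripe",.025),("reader",0),("window",.05),("rack",0),("rackvial1",.004),("jar",0),("beaker",0),("bottle",0),("mat",0)]:
        for r in spotter.mark_of(n,t)[:5]:
            if r["confidence"]>.2: print(t,np.round(r["uv"],1),round(r["confidence"],2),at_z(i,r["uv"],z))
    cv2.imwrite(f"pics/{n}0.png",cv2.resize(p[...,::-1],(800,600)))
o=readout.get_obs();print(o["time"],o["ee_pos"],o["tcp_rot"],o["opening"])
E
```

```text
top {'vertical_fov': 48.57576421420639, 'cx': 251.22822361981724, 'cy': 189.72195549301088, 'extrinsics': array([[ 0.015, -0.997,  0.081,  0.373],
       [-1.   , -0.015, -0.003,  0.015],
       [ 0.005, -0.081, -0.997,  1.515],
       [ 0.   ,  0.   ,  0.   ,  1.   ]])}
vial [417.8 229.1] 0.73 [ 0.364 -0.577  0.017]
vial [346.1 265.6] 0.69 [ 0.234 -0.325  0.017]
vial [336.9 178.6] 0.6 [ 0.538 -0.293  0.017]
stripe [344.  263.5] 0.8 [ 0.242 -0.316  0.025]
stripe [334.4 181.1] 0.67 [ 0.528 -0.283  0.025]
stripe [420.1 228.6] 0.6 [ 0.366 -0.582  0.025]
reader [162.4 132.2] 0.94 [0.699 0.333 0.   ]
reader [265.5 181.6] 0.67 [ 0.525 -0.041  0.   ]
reader [177.1 202.6] 0.6 [0.446 0.273 0.   ]
window [181.5 202.7] 0.9 [0.443 0.249 0.05 ]
window [158.8 129. ] 0.82 [0.699 0.335 0.05 ]
rack [259.  177.5] 0.69 [ 0.54  -0.018  0.   ]
rack [294.2 112.4] 0.24 [ 0.779 -0.142  0.   ]
rackvial1 [257.2 152.2] 0.52 [ 0.631 -0.01   0.004]
rackvial1 [263.  180.3] 0.51 [ 0.53  -0.032  0.004]
rackvial1 [249.3 168.7] 0.5 [0.571 0.017 0.004]
rackvial1 [254.4 203.1] 0.37 [ 0.448 -0.003  0.004]
jar [218.7 118
[... 716 characters left out ...]
72  0.025]
reader [316.6 298.1] 0.83 [0.7   0.325 0.   ]
reader [341.8 234.4] 0.68 [0.455 0.273 0.   ]
window [321.1 287.4] 0.78 [0.692 0.331 0.05 ]
window [344.  221.6] 0.76 [0.445 0.27  0.05 ]
rack [252.9 215.2] 0.81 [ 0.548 -0.007  0.   ]
rackvial1 [275.5 197. ] 0.72 [0.44  0.01  0.004]
rackvial1 [252.1 218.7] 0.62 [0.565 0.002 0.004]
rackvial1 [250.9 208. ] 0.58 [ 0.529 -0.029  0.004]
rackvial1 [230.7 228.7] 0.52 [ 0.639 -0.029  0.004]
jar [249.8 278.7] 0.69 [0.755 0.132 0.   ]
beaker [177.2 237. ] 0.56 [ 0.76 -0.15  0.  ]
bottle [427.3 283.8] 0.78 [0.478 0.562 0.   ]
mat [199.  177.4] 0.62 [ 0.511 -0.275  0.   ]
1.1 [ 0.13  -0.535  0.231] [-179.999    0.      13.626] 0.08523728945369488
```

```bash
python3 - <<'E'
import numpy as np,cv2
a=np.load("/tmp/top.npz")["p"][...,::-1]
c=a[145:215,295:380]; cv2.imwrite("pics/crop1.png",cv2.resize(c,None,fx=8,fy=8,interpolation=cv2.INTER_CUBIC))
E
```

```text
(no output)
```

View pics/top0.png

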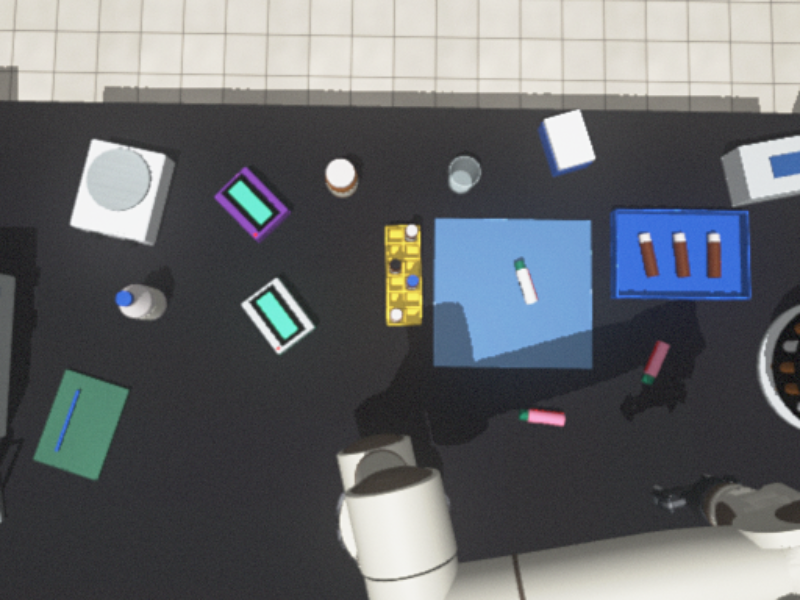

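View pics/crop1.png

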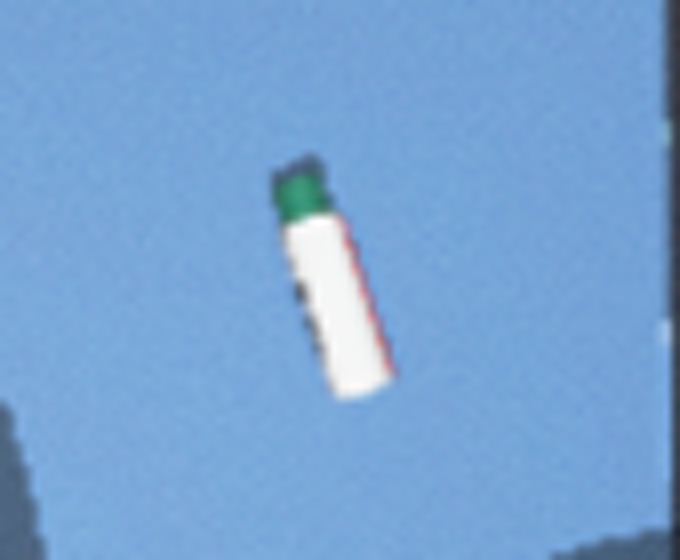

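View pics/scene0.png

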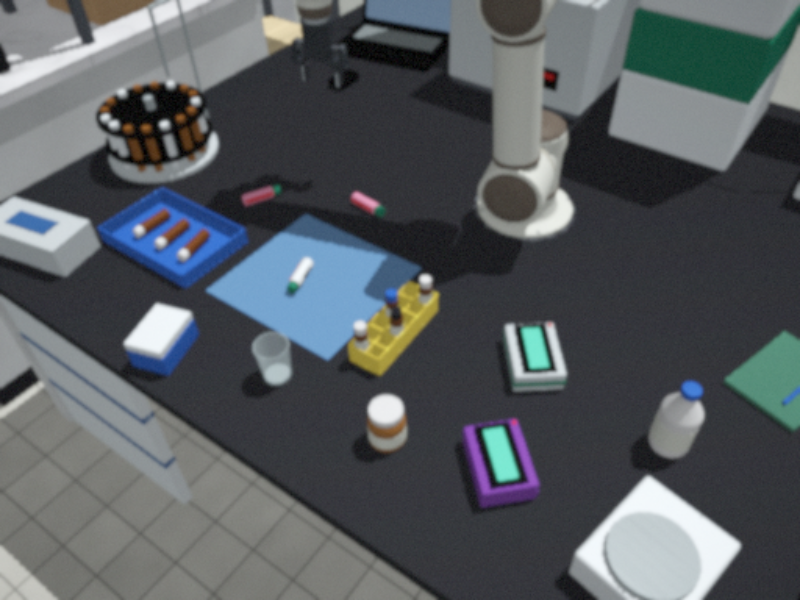

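The white vial is at top pixel (337,179), stripe on its right (-y) side, cap up and slightly left. The look-alikes are pink, at (418,229) and (346,266). The light-grey reader is at (178,202), and the purple look-alike is at (162,132). I choose the white vial and the grey reader, and the close crop confirms the vial.

```bash
python3 - <<'E'
from h import *
np.set_printoptions(precision=4,suppress=True)
for n in("top","scene"):
    z=np.load(f"/tmp/{n}.npz");p,d=z["p"],z["d"];i=imaging.camera_info(n);P=cloud(i,d)
    hsv=cv2.cvtColor(p,cv2.COLOR_RGB2HSV).astype(int)
    box=dict(top=(325,350,160,200),scene=(178,206,160,192))[n]
    m=np.zeros(d.shape,bool);m[box[2]:box[3],box[0]:box[1]]=1
    blue=(hsv[...,0]>95)&(hsv[...,0]<125)&(hsv[...,1]>70)
    v,u=np.nonzero(m&~blue)
    Q=np.array([at_z(i,(a,b),.017) for a,b in zip(u,v)])[:,:2]
    r=cv2.minAreaRect((Q*1000).astype(np.float32)); print(n,"vial rect",r,len(u))
    H=P[v,u];k=H[:,2]>.024;print(" cloud top pts",k.sum(),np.percentile(H[:,2],[5,50,95]), H[k,:2].mean(0))
    D=H[k,:2]; w,V=np.linalg.eigh(np.cov(D.T));print(" dir",np.degrees(np.arctan2(V[1,1],V[0,1])))
    # window
    c=dict(top=(150,205,175,230),scene=(325,370,195,250))[n]
    m=np.zeros(d.shape,bool);m[c[2]:c[3],c[0]:c[1]]=1
    g=(hsv[...,0]>70)&(hsv[...,0]<95)&(hsv[...,1]>60)&(hsv[...,2]>120)&m
    v,u=np.nonzero(g);Q=np.array([at_z(i,(a,b),.05) for a,b in zip(u,v)])[:,:2]
    print(n,"win rect",cv2.minAreaRect((Q*1000).astype(np.float32)),Q.mean(0),len(u),"z",np.median(P[v,u,2]))
    print(" all window px depth mean",np.median(P[v,u],0))
    # heights in rack area
    R=(P[...,0]>.4)&(P[...,0]<.68)&(abs(P[...,1])<.08)&(P[...,2]>.085)&(P[...,2]<.13)
    T=P[R];print(" rackvials top",T.min(0),T.max(0),len(T))
    b=blue&(abs(P[...,2]-.003)<.01)&(P[...,1]>-.48)&(P[...,1]<-.05); T=P[b];print(" mat",np.percentile(T,[1,99],axis=0), "z",np.median(T[:,2]))
E
```

```text
top vial rect ((532.1144409179688, -289.9585266113281), (100.74937438964844, 30.434789657592773), 18.340999603271484) 230
 cloud top pts 170 [0.0071 0.0277 0.0346] [ 0.5279 -0.2865]
 dir 124.72116606203654
top win rect ((439.3598327636719, 254.36264038085938), (137.0334014892578, 61.02294158935547), 52.90188217163086) [0.447  0.2648] 363 z 0.05072316022101875
 all window px depth mean [0.4456 0.2643 0.0507]
 rackvials top [ 0.4398 -0.0426  0.0855] [0.6432 0.015  0.1086] 168
 mat [[ 0.3369 -0.4457 -0.0049]
 [ 0.6825 -0.0852  0.0105]] z 0.0027747691895084747
scene vial rect ((529.6087036132812, -291.60003662109375), (122.51766967773438, 37.4100456237793), 18.24612808227539) 207
 cloud top pts 118 [0.0032 0.0256 0.033 ] [ 0.5386 -0.2805]
 dir 46.840082768093346
scene win rect ((449.77978515625, 265.0556335449219), (111.45683288574219, 41.740013122558594), 38.224998474121094) [0.4503 0.2657] 366 z 0.049778012406455296
 all window px depth mean [0.4504 0.2662 0.0498]
 rackvials top [ 0.4366 -0.0413  0.0851] [0.6451 0.0172 0.1047] 202
 mat [[ 0.3306 -0.4499 -0.003 ]
 [ 0.906  -0.0855  0.0094]] z 0.0031215826012269687
```

```bash
python3 -m jog '[{"rotation":[0,0,0],"translation":[0,0,-30],"grip":0},{"rotation":[0,0,4.7],"translation":[402,241,-131],"grip":0},{"rotation":[0,0,4.7],"translation":[402,241,-131],"grip":0},{"rotation":[0,0,4.7],"translation":[402,241,-131],"grip":0},{"rotation":[0,0,4.7],"translation":[402,241,-131],"grip":0},{"rotation":[0,0,4.7],"translation":[402,241,-131],"grip":0},{"rotation":[0,0,4.7],"translation":[402,241,-131],"grip":0},{"rotation":[0,0,4.7],"translation":[402,241,-131],"grip":0},{"rotation":[0,0,4.7],"translation":[402,241,-131],"grip":0},{"rotation":[0,0,4.7],"translation":[402,241,-131],"grip":0},{"rotation":[0,0,4.7],"translation":[402,241,-131],"grip":0},{"rotation":[0,0,4.7],"translation":[402,241,-131],"grip":0},{"rotation":[0,0,4.7],"translation":[402,241,-131],"grip":0},{"rotation":[0,0,4.7],"translation":[402,241,-181],"grip":0},{"rotation":[0,0,4.7],"translation":[402,241,-191],"grip":0},{"rotation":[0,0,4.7],"translation":[402,241,-191],"grip":0}]' 20
python3 -c "
from workcell import readout as r
o=r.get_obs();print(o)"
```

```text
time: 2.7
ee_pos: [0.5295, -0.2936, 0.0389]
tcp_rot: [-179.8, 0.2, 18.2]
wrist_force: [-0.6, 0.1, 0.4]
opening: 0.0
grasp_force: 0.0
{'time': 2.7, 'q': array([-2.90049224e+01,  1.33374546e+01, -1.79615328e+00,  7.50916568e+01,
       -6.63966395e-03,  1.32750052e+02]), 'qd': array([ 0.23077955, -1.4269697 ,  3.54369113,  1.39791412,  0.03891665,
        0.12934367]), 'joint_efforts': array([ 1.61312185e-01, -5.92680967e+01,  4.42950439e+01, -6.59289770e-01,
        2.40166868e-03, -6.40459999e-03]), 'ee_pos': array([ 0.52950233, -0.29360517,  0.03887702]), 'tcp_rot': array([-1.79839090e+02,  1.57785361e-01,  1.82452607e+01]), 'wrist_force': array([-0.63072208,  0.06945933,  0.41936423]), 'torque': array([-0.01393836,  0.01704963,  0.00812921]), 'grasp_force': 0.0, 'opening': 1.8712076528295202e-05}
```

```bash
python3 -m jog '[{"rotation":[0,0,0],"translation":[0,0,-3],"grip":0},{"rotation":[0,0,0],"translation":[0,0,-6],"grip":0},{"rotation":[0,0,0],"translation":[0,0,-7],"grip":0},{"rotation":[0,0,0],"translation":[0,0,-7],"grip":0},{"rotation":[0,0,0],"translation":[0,0,-7],"grip":0}]'; python3 -m jog '[{"rotation":[0,0,0],"translation":[0,0,-1],"grip":0},{"rotation":[0,0,0],"translation":[0,0,-1],"grip":0},{"rotation":[0,0,0],"translation":[0,0,-1],"grip":0}]'
```

```text
time: 3.2
ee_pos: [0.5318, -0.2936, 0.0337]
tcp_rot: [180.0, -0.0, 18.3]
wrist_force: [0.7, 0.7, -0.1]
opening: -0.0
grasp_force: 0.0
time: 3.5
ee_pos: [0.5316, -0.2935, 0.0323]
tcp_rot: [-180.0, 0.0, 18.3]
wrist_force: [-0.7, 0.4, 0.6]
opening: -0.0002
grasp_force: 0.0
```

```bash
for i in 1 2; do python3 -m jog '[{"rotation":[0,0,0],"translation":[0,0,-0.5],"grip":0},{"rotation":[0,0,0],"translation":[0,0,-0.5],"grip":0},{"rotation":[0,0,0],"translation":[0,0,-0.5],"grip":0}]' | grep -E "ee_pos|force: \["; done
```

```text
ee_pos: [0.5316, -0.2935, 0.0318]
wrist_force: [0.1, -0.2, 0.5]
ee_pos: [0.5316, -0.2935, 0.0313]
wrist_force: [-0.7, -0.8, 0.3]
```

```bash
for i in 1 2; do python3 -m jog '[{"rotation":[0,0,0],"translation":[0,0,-0.5],"grip":0},{"rotation":[0,0,0],"translation":[0,0,-0.5],"grip":0},{"rotation":[0,0,0],"translation":[0,0,-0.5],"grip":0}]' | grep -E "ee_pos|force: \["; done
```

```text
ee_pos: [0.5316, -0.2936, 0.031]
wrist_force: [0.3, -0.1, 2.3]
ee_pos: [0.5318, -0.2938, 0.031]
wrist_force: [-1.7, 0.2, 5.0]
```

```bash
python3 -m jog '[{"rotation":[0,0,0],"translation":[0,0,0.4],"grip":0},{"rotation":[0,0,0],"translation":[-0.6,1.9,0.4],"grip":0},{"rotation":[0,0,0],"translation":[-1.5,4.5,0.4],"grip":0},{"rotation":[0,0,0],"translation":[-2.4,7.1,0.4],"grip":0},{"rotation":[0,0,0],"translation":[-3.3,9.9,0.4],"grip":0},{"rotation":[0,0,0],"translation":[-4.2,12.6,0.4],"grip":0},{"rotation":[0,0,0],"translation":[-5.1,15.2,0.4],"grip":0},{"rotation":[0,0,0],"translation":[-5.7,17.1,0.4],"grip":0},{"rotation":[0,0,0],"translation":[-5.7,17.1,0.4],"grip":0},{"rotation":[0,0,0],"translation":[-5.7,17.1,0.4],"grip":0}]'
python3 -m jog '[{"rotation":[0,0,0],"translation":[0,0,10],"grip":0},{"rotation":[0,0,0],"translation":[2.9,-8.5,10],"grip":0},{"rotation":[0,0,0],"translation":[2.9,-8.5,45],"grip":0},{"rotation":[0,0,0],"translation":[2.9,-8.5,80],"grip":0},{"rotation":[0,0,0],"translation":[2.9,-8.5,80],"grip":0}]'
python3 - <<'E'
from h import *
T=[]
for n in("top","scene"):
    p,d,i=cam(n)
    c=at_z  # crop around the vial
    E=np.linalg.inv(np.array(i["extrinsics"]));q=E@[.528,-.282,.02,1];f=192/np.tan(np.radians(i["vertical_fov"]/2))
    u,v=int(i["cx"]+f*q[0]/q[2]),int(i["cy"]+f*q[1]/q[2]);print(n,u,v)
    T.append(cv2.resize(p[v-25:v+25,u-25:u+25,::-1],(390,390),interpolation=cv2.INTER_CUBIC))
cv2.imwrite("pics/roll1.png",np.hstack(T))
E
```

```text
time: 5.7
ee_pos: [0.5259, -0.2762, 0.0309]
tcp_rot: [180.0, -0.0, 18.3]
wrist_force: [-0.2, 0.2, 6.1]
opening: -0.0001
grasp_force: 2.7
time: 6.2
ee_pos: [0.5308, -0.2865, 0.1158]
tcp_rot: [179.7, -0.3, 18.3]
wrist_force: [0.5, -0.8, -0.2]
opening: 0.0005
grasp_force: 0.0
top 333 181
scene 193 175
```

View pics/roll1.png

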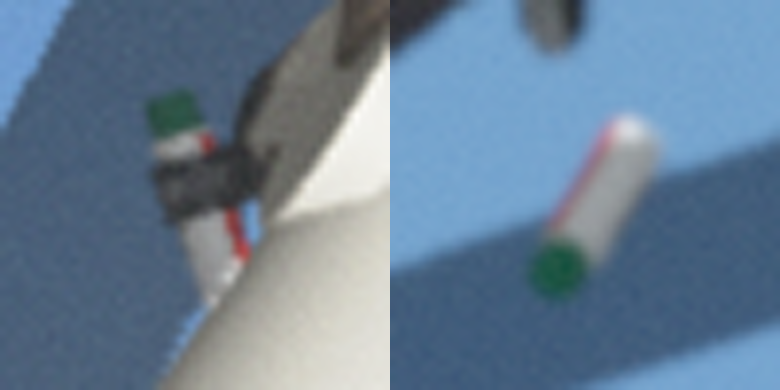

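```bash
python3 -m jog '[{"rotation":[0,0,0],"translation":[0,0,-40],"grip":0},{"rotation":[0,0,0],"translation":[0,0,-70],"grip":0},{"rotation":[0,0,0],"translation":[0,0,-78],"grip":0},{"rotation":[0,0,0],"translation":[0,0,-79],"grip":0},{"rotation":[0,0,0],"translation":[0,0,-79.6],"grip":0},{"rotation":[0,0,0],"translation":[0,0,-79.6],"grip":0}]'
python3 -m jog '[{"rotation":[0,0,0],"translation":[0,0,0],"grip":0},{"rotation":[0,0,0],"translation":[-0.6,1.9,0],"grip":0},{"rotation":[0,0,0],"translation":[-1.5,4.5,0],"grip":0},{"rotation":[0,0,0],"translation":[-2.4,7.1,0],"grip":0},{"rotation":[0,0,0],"translation":[-3.3,9.9,0],"grip":0},{"rotation":[0,0,0],"translation":[-4.2,12.6,0],"grip":0},{"rotation":[0,0,0],"translation":[-5.1,15.2,0],"grip":0},{"rotation":[0,0,0],"translation":[-5.8,17.5,0],"grip":0},{"rotation":[0,0,0],"translation":[-5.8,17.5,0],"grip":0},{"rotation":[0,0,0],"translation":[-5.8,17.5,0],"grip":0}]'
python3 -m jog '[{"rotation":[0,0,0],"translation":[0,0,10],"grip":0},{"rotation":[0,0,0],"translation":[0,0,50],"grip":0},{"rotation":[0,0,0],"translation":[-40,-50,90],"grip":85},{"rotation":[0,0,0],"translation":[-80,-90,90],"grip":85},{"rotation":[0,0,0],"translation":[-110,-120,90],"grip":85},{"rotation":[0,0,0],"translation":[-110,-120,90],"grip":85},{"rotation":[0,0,0],"translation":[-110,-120,90],"grip":85}]'
cat > ang.py <<'E'
from h import *
import sys
from scipy.optimize import least_squares
T=[]; G=np.array([float(a) for a in sys.argv[2:4]])
for n in("top","scene"):
    p,d,i=cam(n)
    hsv=cv2.cvtColor(p,cv2.COLOR_RGB2HSV).astype(int)
    E=np.linalg.inv(np.array(i["extrinsics"]));q=E@[*G,.02,1];f=192/np.tan(np.radians(i["vertical_fov"]/2))
    u,v=int(i["cx"]+f*q[0]/q[2]),int(i["cy"]+f*q[1]/q[2])
    T.append(cv2.resize(p[v-25:v+25,u-25:u+25,::-1],(390,390),interpolation=cv2.INTER_CUBIC))
    w=np.zeros(d.shape,bool);w[v-22:v+23,u-22:u+23]=1
    m=w&~((hsv[...,0]>95)&(hsv[...,0]<125)&(hsv[...,1]>70))
    k,l,st,_=cv2.connectedComponentsWithStats(m.astype(np.uint8));m=l==1+np.argmax(st[1:,4])
    vv,uu=np.nonzero(m);Q=np.array([at_z(i,(a,b),.017) for a,b in zip(uu,vv)])[:,:2]
    r=cv2.minAreaRect((Q*1000).astype(np.float32));print(n,"vial",r,len(uu))
    red=m&((hsv[...,0]<10)|(hsv[...,0]>168))&(hsv[...,1]>70)
    vv,uu=np.nonzero(red)
    c=np.array(r[0])/1000;th=np.radians(18.3);nl=np.array([-np.sin(th),np.cos(th)])
    A=[]
    for a,b in zip(uu,vv):
        o,dv=ray(i,(a,b)); s=np.array([(o[:2]-c)@nl,o[2]-.017]);t=np.array([dv[:2]@nl,dv[2]])
        aa,bb,cc=t@t,2*s@t,s@s-.014**2;D=bb*bb-4*aa*cc
        if D>0: x=s+t*(-bb-D**.5)/2/aa;A.append(np.arctan2(x[0],x[1]))
    print(" stripe px",len(uu),"angle(left+)",np.median(A),np.percentile(A,[10,90]))
cv2.imwrite("pics/%s.png"%sys.argv[1],np.hstack(T))
E
python3 ang.py roll2 .525 -.273
```

```text
time: 6.9
ee_pos: [0.5281, -0.2853, 0.031]
tcp_rot: [-180.0, 0.1, 18.3]
wrist_force: [-3.6, 0.1, 5.0]
opening: 0.0001
grasp_force: 2.6
time: 7.9
ee_pos: [0.5228, -0.2674, 0.0309]
tcp_rot: [-180.0, 0.0, 18.3]
wrist_force: [-1.5, -0.5, 4.1]
opening: 0.0002
grasp_force: 1.9
time: 8.6
ee_pos: [0.4114, -0.3894, 0.1219]
tcp_rot: [180.0, -0.0, 18.1]
wrist_force: [0.2, 0.3, -0.4]
opening: 0.0723
grasp_force: 0.0
top vial ((528.128662109375, -271.8349609375), (100.7177734375, 30.310455322265625), 17.394264221191406) 229
 stripe px 54 angle(left+) -0.013881139463938373 [-0.26783634  0.27061839]
scene vial ((524.6338500976562, -274.0555114746094), (122.51800537109375, 40.119449615478516), 21.4370174407959) 216
 stripe px 28 angle(left+) 0.013885348322464429 [-0.22196913  0.22227168]
```

View pics/roll2.png

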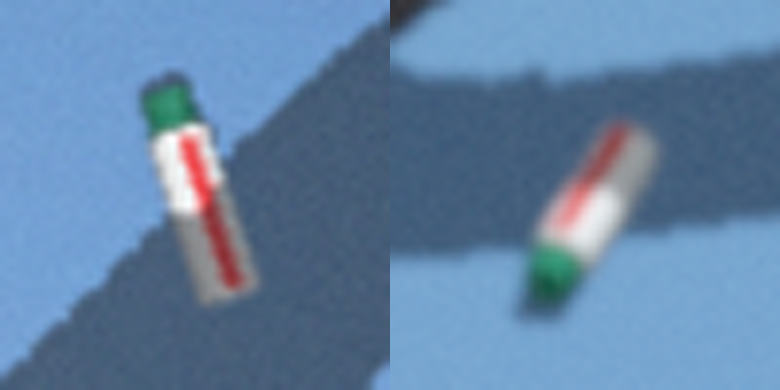

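```bash
python3 -c "
from workcell import readout as r
o=r.get_obs();print(o['time'],o['ee_pos'],o['tcp_rot'],o['opening'])"
```

```text
8.7 [ 0.41305004 -0.3875612   0.12133515] [-1.79998973e+02 -3.68224083e-02  1.82651509e+01] 0.08456220535662859
```

```bash
python3 -m jog '[{"rotation":[0,0,0],"translation":[40,40,0],"grip":60},{"rotation":[0,0,0],"translation":[80,80,0],"grip":60},{"rotation":[0,0,0],"translation":[114,115.2,0],"grip":60},{"rotation":[0,0,0],"translation":[114,115.2,0],"grip":60},{"rotation":[0,0,0],"translation":[114,115.2,-40],"grip":60},{"rotation":[0,0,0],"translation":[114,115.2,-40],"grip":60},{"rotation":[0,0,0],"translation":[114,115.2,-40],"grip":60},{"rotation":[0,0,0],"translation":[114,115.2,-80],"grip":60},{"rotation":[0,0,0],"translation":[114,115.2,-105],"grip":60},{"rotation":[0,0,0],"translation":[114,115.2,-114],"grip":60},{"rotation":[0,0,0],"translation":[114,115.2,-116],"grip":60},{"rotation":[0,0,0],"translation":[114,115.2,-116],"grip":60},{"rotation":[0,0,0],"translation":[114,115.2,-116],"grip":60}]'
```

```text
time: 10.0
ee_pos: [0.5279, -0.2728, 0.0071]
tcp_rot: [179.9, -0.1, 18.3]
wrist_force: [-0.8, 0.3, -0.2]
opening: 0.06
grasp_force: 0.0
```

```bash
python3 -m jog '[{"rotation":[0,0,0],"translation":[0,0,0],"grip":60},{"rotation":[0,0,0],"translation":[0,0,0],"grip":45},{"rotation":[0,0,0],"translation":[0,0,0],"grip":36},{"rotation":[0,0,0],"translation":[0,0,0],"grip":32},{"rotation":[0,0,0],"translation":[0,0,0],"grip":30},{"rotation":[0,0,0],"translation":[0,0,0],"grip":28},{"rotation":[0,0,0],"translation":[0,0,0],"grip":25},{"rotation":[0,0,0],"translation":[0,0,0],"grip":20},{"rotation":[0,0,0],"translation":[0,0,0],"grip":20}]' 40
```

```text
time: 10.9
ee_pos: [0.527, -0.2723, 0.0052]
tcp_rot: [180.0, -0.0, 18.3]
wrist_force: [-0.1, -0.3, 2.0]
opening: 0.0265
grasp_force: 39.4
```

```bash
python3 ang.py grip1 .527 -.272
```

```text
top vial ((530.0103149414062, -287.3080139160156), (156.57730102539062, 129.28578186035156), 0.8631913661956787) 1263
  return _methods._mean(a, axis=axis, dtype=dtype,
  ret = ret.dtype.type(ret / rcount)
Traceback (most recent call last):
  File "ang.py", line 24, in <module>
    print(" stripe px",len(uu),"angle(left+)",np.median(A),np.percentile(A,[10,90]))
                                                           ~~~~~~~~~~~~~^^^^^^^^^^^
IndexError: index -1 is out of bounds for axis 0 with size 0
```

```bash
python3 -m jog '[{"rotation":[0,0,0],"translation":[0,0,5],"grip":20},{"rotation":[0,0,0],"translation":[0,0,20],"grip":20},{"rotation":[0,0,0],"translation":[0,0,45],"grip":20},{"rotation":[0,0,0],"translation":[0,0,75],"grip":20},{"rotation":[0,0,0],"translation":[0,0,105],"grip":20},{"rotation":[0,0,0],"translation":[0,0,130],"grip":20},{"rotation":[0,0,0],"translation":[0,0,150],"grip":20},{"rotation":[0,0,0],"translation":[0,0,160],"grip":20},{"rotation":[0,0,0],"translation":[0,0,160],"grip":20},{"rotation":[0,0,0],"translation":[0,0,160],"grip":20}]' 40
python3 - <<'E'
from h import *
np.set_printoptions(precision=4,suppress=True)
T=[]
for n in("top","scene"):
    p,d,i=cam(n);P=cloud(i,d);hsv=cv2.cvtColor(p,cv2.COLOR_RGB2HSV).astype(int)
    E=np.linalg.inv(np.array(i["extrinsics"]));f=192/np.tan(np.radians(i["vertical_fov"]/2))
    q=E@[.527,-.272,.177,1];u,v=int(i["cx"]+f*q[0]/q[2]),int(i["cy"]+f*q[1]/q[2])
    T.append(cv2.resize(p[v-25:v+25,u-25:u+25,::-1],(390,390),interpolation=cv2.INTER_CUBIC))
    q=E@[.449,.265,.05,1];u,v=int(i["cx"]+f*q[0]/q[2]),int(i["cy"]+f*q[1]/q[2])
    w=np.zeros(d.shape,np.uint8);w[v-22:v+23,u-22:u+23]=1
    g=w*((hsv[...,0]>70)&(hsv[...,0]<95)&(hsv[...,1]>60)&(hsv[...,2]>120)).astype(np.uint8)
    k,l,st,_=cv2.connectedComponentsWithStats(g);vv,uu=np.nonzero(l==1+np.argmax(st[1:,4]))
    Q=np.array([at_z(i,(a,b),.05) for a,b in zip(uu,vv)])[:,:2]*1000
    C,S=Q.mean(0),np.cov(Q.T);W,V=np.linalg.eigh(S)
    print(n,len(uu),"mean",C,"yaw",np.degrees(np.arctan(V[1,1]/V[0,1])),"len",(12*W)**.5,cv2.minAreaRect(Q.astype(np.float32)))
cv2.imwrite("pics/lift.png",np.hstack(T))
E
```

```text
time: 11.95
ee_pos: [0.5268, -0.2721, 0.1645]
tcp_rot: [-180.0, 0.0, 18.3]
wrist_force: [-0.2, 0.1, -0.6]
opening: 0.0267
grasp_force: 39.4
top 356 mean [447.1781 264.755 ] yaw 38.21772488081523 len [ 39.6083 106.5434] ((447.2822570800781, 264.81591796875), (106.11112213134766, 39.05488204956055), 38.14064407348633)
scene 366 mean [450.2219 265.5904] yaw 37.93811452667588 len [ 41.7629 110.6634] ((449.7856750488281, 265.04815673828125), (111.45683288574219, 41.75906753540039), 38.224998474121094)
```

View pics/lift.png

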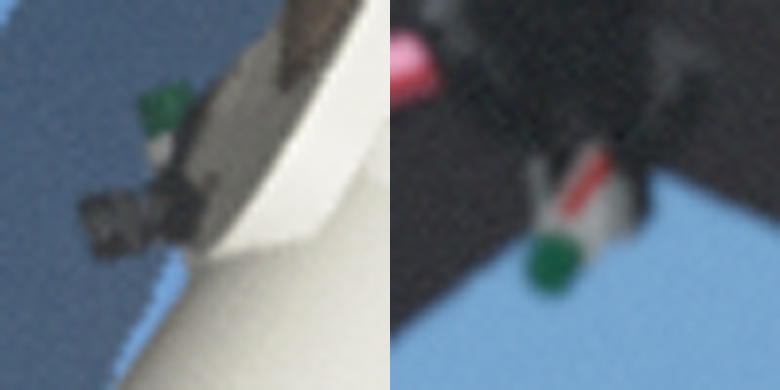

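```bash
python3 -m jog '[{"rotation":[0,0,0],"translation":[-1,10,3],"grip":20},{"rotation":[0,0,1],"translation":[-4,30,3],"grip":20},{"rotation":[0,0,2],"translation":[-9,60,3],"grip":20},{"rotation":[0,0,3],"translation":[-14,95,3],"grip":20},{"rotation":[0,0,5],"translation":[-19,130,3],"grip":20},{"rotation":[0,0,6],"translation":[-24,165,3],"grip":20},{"rotation":[0,0,7],"translation":[-29,200,3],"grip":20},{"rotation":[0,0,9],"translation":[-34,235,3],"grip":20},{"rotation":[0,0,10],"translation":[-39,270,3],"grip":20},{"rotation":[0,0,11],"translation":[-44,305,3],"grip":20},{"rotation":[0,0,13],"translation":[-49,340,3],"grip":20},{"rotation":[0,0,14],"translation":[-54,375,3],"grip":20},{"rotation":[0,0,15],"translation":[-59,410,3],"grip":20},{"rotation":[0,0,16],"translation":[-64,445,3],"grip":20},{"rotation":[0,0,18],"translation":[-69,480,3],"grip":20},{"rotation":[0,0,19],"translation":[-74,510,3],"grip":20},{"rotation":[0,0,19.8],"translation":[-77,530,3],"grip":20},{"rotation":[0,0,19.8],"translation":[-78,537,3],"grip":20},{"rotation":[0,0,19.8],"translation":[-78,537,3],"grip":20},{"rotation":[0,0,19.8],"translation":[-78,537,3],"grip":20}]' 40
```

```text
time: 14.05
ee_pos: [0.4488, 0.2642, 0.168]
tcp_rot: [180.0, 0.0, 38.1]
wrist_force: [0.4, 0.0, -0.1]
opening: 0.0266
grasp_force: 39.4
```

```bash
python3 -m jog '[{"rotation":[0,0,0],"translation":[0,1,-10],"grip":20},{"rotation":[0,0,0],"translation":[0,1,-30],"grip":20},{"rotation":[0,0,0],"translation":[0,1,-50],"grip":20},{"rotation":[0,0,0],"translation":[0,1,-65],"grip":20},{"rotation":[0,0,0],"translation":[0,1,-75],"grip":20},{"rotation":[0,0,0],"translation":[0,1,-85],"grip":20},{"rotation":[0,0,0],"translation":[0,1,-85],"grip":20},{"rotation":[0,0,0],"translation":[0,1,-85],"grip":20}]' 40
cat > look.py <<'E'
from h import *
import sys
T=[]
for n in("top","scene"):
    p,d,i=cam(n);P=cloud(i,d)
    E=np.linalg.inv(np.array(i["extrinsics"]));f=192/np.tan(np.radians(i["vertical_fov"]/2))
    q=E@[.449,.265,.07,1];u,v=int(i["cx"]+f*q[0]/q[2]),int(i["cy"]+f*q[1]/q[2])
    T.append(cv2.resize(p[v-28:v+28,u-28:u+28,::-1],(390,390),interpolation=cv2.INTER_CUBIC));print(n,u,v)
    w=np.zeros(d.shape,bool);w[v-28:v+28,u-28:u+28]=1
    th=np.radians(38.1);e=np.array([np.cos(th),np.sin(th)])
    X=P[w][:,:2]-[.4487,.2652];a=X@e;b=X@[-e[1],e[0]];z=P[w][:,2]
    for lo in range(-70,70,10):
        k=(a>lo/1e3)&(a<(lo+10)/1e3)&(abs(b)<.006)&(z<.2);print(lo,k.sum(),np.round(np.percentile(z[k],[20,50,80]),3) if k.any() else "",end=" | ")
    print()
cv2.imwrite("pics/%s.png"%sys.argv[1],np.hstack(T))
E
python3 look.py near1
```

```text
time: 14.85
ee_pos: [0.4491, 0.2658, 0.0834]
tcp_rot: [180.0, -0.0, 38.1]
wrist_force: [0.1, 0.3, -0.6]
opening: 0.0262
grasp_force: 39.4
top 175 200
-70 11 [0.047 0.048 0.053] | -60 9 [0.049 0.05  0.053] | -50 16 [0.051 0.094 0.109] | -40 6 [0.11  0.111 0.111] | -30 4 [0.107 0.108 0.109] | -20 1 [0.109 0.109 0.109] | -10 0  | 0 0  | 10 0  | 20 0  | 30 0  | 40 0  | 50 0  | 60 0  | 
scene 342 217
-70 0  | -60 0  | -50 0  | -40 0  | -30 3 [0.106 0.108 0.109] | -20 11 [0.052 0.109 0.111] | -10 14 [0.085 0.109 0.112] | 0 20 [0.052 0.109 0.157] | 10 34 [0.109 0.165 0.179] | 20 21 [0.051 0.108 0.11 ] | 30 23 [0.048 0.105 0.107] | 40 25 [0.05  0.094 0.105] | 50 22 [0.051 0.087 0.103] | 60 29 [0.031 0.043 0.046] |
```

View pics/near1.png

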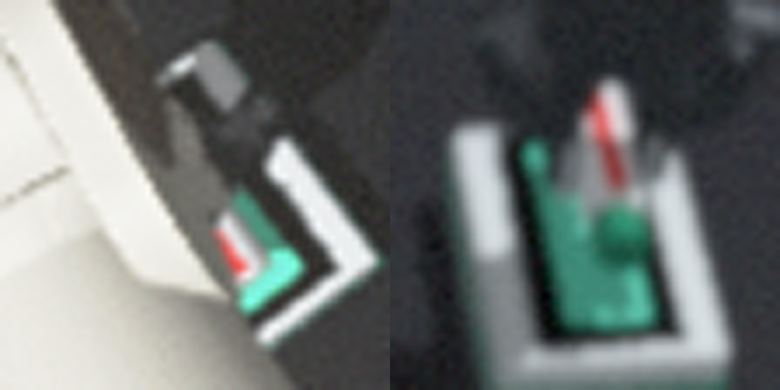

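```bash
python3 -m jog '[{"rotation":[0,0,0],"translation":[0,-0.5,-7],"grip":20},{"rotation":[0,0,0],"translation":[0,-0.5,-14],"grip":20},{"rotation":[0,0,0],"translation":[0,-0.5,-19],"grip":20},{"rotation":[0,0,0],"translation":[0,-0.5,-21],"grip":20},{"rotation":[0,0,0],"translation":[0,-0.5,-21],"grip":20},{"rotation":[0,0,0],"translation":[0,-0.5,-21],"grip":20},{"rotation":[0,0,0],"translation":[0,-0.5,-21],"grip":20}]' 40
python3 - <<'E'
from h import *
o=readout.get_obs();t=np.array(o["ee_pos"]);print(t,o["opening"],o["tcp_rot"])
c=t+[0,0,.0118];th=np.radians(38.1);e=np.array([np.cos(th),np.sin(th)]);nl=np.array([-e[1],e[0]])
for n in("top","scene"):
    p,d,i=cam(n);hsv=cv2.cvtColor(p,cv2.COLOR_RGB2HSV).astype(int)
    def fit(m):
        A=[]
        for v,u in zip(*np.nonzero(m)):
            oo,dv=ray(i,(u,v));s=np.array([(oo[:2]-c[:2])@nl,oo[2]-c[2]]);w=np.array([dv[:2]@nl,dv[2]])
            a,b,q=w@w,2*s@w,s@s-.014**2;D=b*b-4*a*q
            if D>0:
                k=(-b-D**.5)/2/a;x=s+w*k;al=((oo+dv*k)[:2]-c[:2])@e
                if abs(al)<.06:A.append((al*1e3,np.arctan2(x[0],x[1])))
        return np.array(A)
    A=fit(((hsv[...,0]<10)|(hsv[...,0]>168))&(hsv[...,1]>90)&(hsv[...,2]>60))
    if len(A): print(n,"stripe",len(A),np.median(A,0),np.percentile(A,[5,95],axis=0))
    W=fit((hsv[...,1]<40)&(hsv[...,2]>110))
    if len(W): print("  white along",np.percentile(W[:,0],[2,98]),len(W))
E
python3 look.py near2
```

```text
time: 15.65
ee_pos: [0.4491, 0.2654, 0.0623]
tcp_rot: [180.0, -0.0, 38.1]
wrist_force: [0.6, 0.6, -1.8]
opening: 0.0267
grasp_force: 39.4
[0.4490855  0.26537381 0.0623257 ] 0.026714607894473653 [ 1.79996489e+02 -2.20296691e-02  3.81248908e+01]
top stripe 7 [-3.80880069e+01  2.33411306e-02] [[-42.65677943  -0.10410005]
 [-30.07843746   0.20279612]]
  white along [-48.12622508  55.35227728] 155
scene stripe 23 [1.53102327e+00 6.66267964e-04] [[-23.78114355  -0.1609408 ]
 [ 21.57324406   0.22844564]]
  white along [-34.4186408   33.95040419] 83
top 175 200
-70 10 [0.043 0.049 0.051] | -60 10 [0.045 0.049 0.052] | -50 12 [0.05  0.077 0.087] | -40 6 [0.085 0.087 0.09 ] | -30 2 [0.086 0.088 0.089] | -20 0  | -10 0  | 0 0  | 10 0  | 20 0  | 30 0  | 40 0  | 50 0  | 60 0  | 
scene 342 217
-70 0  | -60 0  | -50 0  | -40 0  | -30 3 [0.086 0.087 0.088] | -20 11 [0.087 0.088 0.091] | -10 10 [0.085 0.087 0.088] | 0 16 [0.088 0.134 0.152] | 10 29 [0.089 0.144 0.157] | 20 10 [0.085 0.087 0.09 ] | 30 26 [0.084 0.088 0.196] | 40 27 [0.051 0.069 0.085] | 50 23 [0.05  0.065 0.079] | 60 28 [0.031 0.039 0.045] |
```

View pics/near2.png

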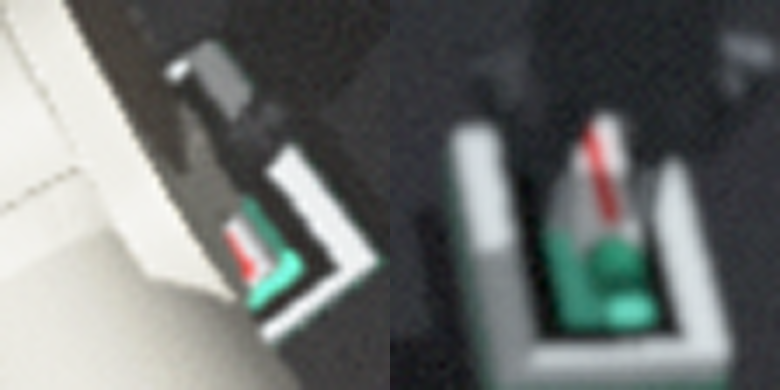

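The vial is held level over the window. Its top is at about 88 mm, leaving about 10 mm of air, and the stripe is within about 0.02 rad of the top.

```bash
python3 -c "
from workcell import bot;print(bot.job_done())"
```

```text
the job is handed in; nothing more can be done
None
```

The job is handed in: I rolled the white vial until its red stripe was on top, carried it over the rack, and am holding it level above the middle of the grey reader's window with about 1 cm of air.

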